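# Put the ball punch away, shut the bench drawer and hook it

### The arm

A 6-joint arm with a two-finger parallel gripper is mounted at the origin on the work surface. World frame = base frame: x ahead of the robot, y to its left, z up, the work surface at z = 0. Lengths are in mm, angles in degrees, forces in N, time in s.
With the tool pointing down it reaches from about 300 to 850 mm from the base axis. Payload 4.2 kg.
Tool frame: the origin (TCP) lies on the mounting face of the last link; the fingertips stand 191 mm ahead of it and the grasp point (between the pads) lies 172 mm ahead of it; z points along the fingers, y is the direction in which the jaws open and shut (so a half turn about z gives the same grasp; the last joint's range is limited). The gripper opens to 91 mm and grips with 3 to 60 N. Pads are 32 mm wide; open, the fingers measure 118 mm over their backs; the gripper's body (76 mm by 178 mm) begins 60 mm behind the grasp point.
Start: joints at [72.078, 18.312, 89.639, -0, 72.044, -1.146], TCP at [165.961, 550.527, 404.776] pointing down, gripper open.
Joint ranges: [-177.97, 177.97], [-48.28, 115.42], [12.27, 149.76], [-77.06, 257.06], [2.81, 150.46], [-146.56, 146.56]. Speed limits (degrees/s): [147.25, 147.25, 180, 180, 180, 180].

### API

Orientations are given as [roll, pitch, yaw] about the fixed x, y, z axes, in that order (R = Rz(yaw) Ry(pitch) Rx(roll)).
In Python, from workcell import env gives the robot as it stands.
- The arm moves only by the shell command python3 -m handwheel 'ROWS' [FORCE]. ROWS is JSON, a list of rows, each an object with "gripper": the opening in per cent of the stroke, from 0 (shut) to 100 (fully open); "travel": the shift along the tool's x, y, z in m, a list of three; "twist": the turn about the tool's z in rad. In form: [{"gripper": gripper, "travel": [x, y, z], "twist": twist}, ...]. A call has 1 to 5 rows; each row shifts and turns the commanded pose from where the row before left it, along the tool's axes as they then stand; what a row does not reach is not made up. A row lasts 1/12 s, in which the tool goes at most 41.7 mm and 7.16 degrees, less where a joint would pass 70% of its speed; a pose out of reach is approached as far as the arm can. A call with a gripper value outside its range is refused whole. The fingers move at their own pace and stop on an object; FORCE is the grip in N (left out, the last holds). Time passes only in rows, so rows that do not move let the fingers close. It gives the time, the measured TCP pose, the force and the opening at its end, in the units of the state.
- env.state(): the state, without advancing time (a new reading comes with each control period).
- env.grab_frame(name): name is "scene" or "top" or "wrist"; returns a dict with "frame" (420x560x3 uint8, red, green, blue), "intrinsics" (3x3 intrinsics, pixels), "k1" (the pictures are not rectified: a ray, as slopes to the right and down, at radius r is drawn at 1 + k1 r^2 times it, then the intrinsics apply), "extrinsics" (4x4, takes a point from camera to world coordinates). Camera axes: x right, y down, z forward; pixel columns grow to the right and rows downward; lengths in mm; the calibration is good to about 2 mm. A picture is of the moment at which its call begins. There is no depth.
- env.job_done(): hands the job in, once; it reports no verdict.
Trained networks look in the newest picture that a camera, given by its name, has taken for a name from the list of things; names that differ only in an ending like _2 or _b are one class to them, and where a whole thing is asked for, a point or a joint stands for the part that bears it (a point fixed in the world has none). Each returns a list of dicts, best first, with "confidence" (0 to 1); they miss things now and then, are a little off and sometimes report something else, mostly with a low value. They report only what shows in the picture. A call takes as long as a camera call. They do not tell look-alikes from the thing itself.
- env.trace(camera, thing): "pixels" (420x560 bool, what is visible of it) and "uv" ([column, row] in pixels, amid what is visible of it).
- env.pinpoint(camera, thing): "uv" ([column, row] in pixels: a listed point, or the origin of a listed thing).
The state is a dict: "time_s": time; "qpos": joint angles; "qvel": joint speeds; "effort": joint torques, N m; "ee_pos": TCP position; "ee_rot": TCP orientation; "force": force on the tool from outside, world axes, zero at the start; "torque": the same for the moment, N m; "gripper_width": finger opening in mm.
Only numpy, scipy, OpenCV 4.12 (cv2) and the standard library are available. Lean on these libraries where they do the work, as an engineer would, in place of code of your own. Each camera call takes 0.05 s, during which the arm holds its last target. There are 200 camera calls.

### The job

Put the ball-headed punch away: pull it out of the leaning rack and lay it flat in the open bench drawer, beside the steel block that is kept there. Then push the drawer fully shut, and only then swing the corner hook round until it points straight out across the drawer front. Leave the other two tools in the rack, and the gas can and the dish where they stand.

Things in the scene. Friction and masses are not known exactly. Their poses are not given: they have to be found in the camera images.
- punch: Doming punch, bare steel, 180 g: round stem 14 mm in diameter, 108 mm long, with a 28 mm ball on top (overall 130 mm). Starts ball up with its foot 50 mm deep in one of the rack's three holes (varies), leaning with the rack; 52 mm of bare stem shows below the ball. Origin at the centre of the foot, z along the stem to the ball; centre of mass about 79 mm from the foot.
- punch_ball (a point): Centre of the ball on the punch's head (28 mm in diameter), 116 mm from the foot.
- rack: Fixed wooden rack: block 200 mm wide (y), 40 mm thick, on an 8 mm base plate 110 x 206 mm. It leans: three holes 66 mm apart along its y (-66, 0, +66 mm), 16 mm square, 50 mm deep, rise at 40 degrees from vertical towards its +x (away from the robot), so tool tops point up and away. Origin on the bench under the block; hole mouths at rack x = 40 mm, 68 mm above the bench. Yaw varies.
- flat_punch: Another tool in the rack, to be left: plain round steel rod 14 mm x 120 mm with a flat top, no ball. Origin at its foot, z along the rod.
- scraper: Another tool in the rack, to be left: 14 mm steel stem with a pale wooden grip 26 mm in diameter at the top, 120 mm overall. Origin at its foot, z along the stem.
- cabinet: Fixed dark wooden bench cabinet with one drawer, 230 mm deep (x), 220 mm wide (y), 90 mm high, with a 12 mm top (underside at 78 mm). Origin on the bench under the middle of the carcass's front face; x points into the cabinet, away from the robot, so the drawer opens to -x. Its position and yaw vary.
- drawer (a joint): Drawer opening in m: 0 is fully shut, about 0.15 to 0.18 at the start (limit 0.185). Sliding it takes about 2 N and it stays where it is left.
- drawer_floor (a point): Moves with the drawer, axes as the cabinet's: on the drawer floor's upper face (18 mm above the bench), at the inner face of its front panel, mid-width; in the carcass's front plane when shut. The inside runs 199 mm in +x and 94 mm either way in y. Side walls 6 mm thick rise 37 mm above the floor. The free space beside the block is where the punch goes, along x.
- drawer_front (a point): Moves with the drawer: middle of the top edge of its front panel's outer face, 86 mm above the bench. The panel is 15 mm thick (in +x from here) and 214 mm wide; a brass knob 22 mm in diameter sticks out 16 mm in front of its middle, centred 35 mm above the bench. Push here towards +x to shut.
- block: Loose steel bench block kept in the drawer, 50 x 40 x 22 mm (x, y, z), 330 g, lying flat on the drawer's floor in the part that is open to view; its sideways place and yaw vary. Origin at the centre of its underside. It must still be in the drawer at the end.
- hook (a joint): Angle of the dark steel corner hook, rad. Vertical pivot on the cabinet's top (90 mm high) at cabinet x = 15 mm, y = 95 mm. At 0 (closed, its stop) its arm points to cabinet -x, across the drawer front; it starts at 1.3 to 1.7, the arm pointing about to cabinet +y. Seen from above it closes anticlockwise. Stiff: about 1.5 N at the post; it stays where it is left.
- hook_post (a point): Point 110 mm above the bench on the upright post on the hook's arm, 28 mm from the pivot: post 12 mm in diameter, from the arm's top (96 mm above the bench) to 122 mm. The arm is 14 mm wide and reaches 39 mm from the pivot, where a lip 14 mm wide hangs 22 mm below the cabinet's top.
- gas_can: Upright aluminium gas can, 66 mm in diameter, 165 mm high, standing to the left of the cabinet. Origin at the centre of its underside. To be left standing.
- dish: White porcelain dish, 72 mm in diameter, 32 mm high, on the bench to the left of the drawer. Origin at the centre of its underside. To be left.
Not all that is in view belongs to the job. What is meant by the block is not pink, and is the larger of those in its own colour. What is shaped like the punch but pink is not meant.

How it is judged:
By the outcome, as a careful person would: the job done as asked, in the order asked, and still so for the second after the job is handed in, with the robot touching nothing.
It also fails if it takes over 67 s, if anything falls off the work surface, if the arm or the gripper's body presses on something with over 40 N, if the wrist force passes 120 N, or if a joint passes its speed limit or range.

## Working session

There is one attempt and no reset: what is moved stays moved. The work goes in short steps, Python scripts to look and compute and a shell command to move; the robot and the scene stay as the last step left them, time stands still between calls to the robot, and variables do not carry over. Pictures are saved under pics/ and viewed, about 8 in all and at most 12, crops included, and the job is handed in when it is done.

```bash
ls; mkdir -p pics; cat > h.py <<'E'
import numpy as np,cv2
from workcell import env
from scipy.spatial.transform import Rotation as R
def save(f,n,crop=None,s=1):
    im=f["frame"][:,:,::-1]
    if crop: im=im[crop[1]:crop[3],crop[0]:crop[2]]
    cv2.imwrite("pics/"+n,cv2.resize(im,None,fx=s,fy=s,interpolation=cv2.INTER_CUBIC))
def ray(f,uv):
    K=np.array(f["intrinsics"]);E=np.array(f["extrinsics"])
    p=cv2.undistortPoints(np.array([[uv]],float),K,np.array([f["k1"],0,0,0,0.]))[0,0]
    d=E[:3,:3]@np.array([p[0],p[1],1]);return E[:3,3],d/np.linalg.norm(d)
def atz(f,uv,z):
    o,d=ray(f,uv);return o+d*(z-o[2])/d[2]
def tri(rs):
    A=0;b=0
    for o,d in rs:
        P=np.eye(3)-np.outer(d,d);A=A+P;b=b+P@o
    p=np.linalg.solve(A,b);return p,[float(np.linalg.norm(np.cross(p-o,d))) for o,d in rs]
def proj(f,p):
    K=np.array(f["intrinsics"]);E=np.linalg.inv(np.array(f["extrinsics"]))
    return cv2.projectPoints(np.array([p],float),cv2.Rodrigues(E[:3,:3])[0],E[:3,3],K,np.array([f["k1"],0,0,0,0.]))[0][0,0]
E
python3 - <<'E'
from h import *
np.set_printoptions(precision=1,suppress=True)
fs={}
for c in ["scene","top"]:
    f=fs[c]=env.grab_frame(c);save(f,c+"0.png",s=1.42)
    print(c,np.array(f["extrinsics"])[:3,3])
    for t in ["punch","punch_ball","rack","flat_punch","scraper","cabinet","drawer_floor","drawer_front","block","hook_post","gas_can","dish"]:
        print(c,t,[(np.round(r["uv"],1).tolist(),round(r["confidence"],2)) for r in env.pinpoint(c,t)[:4]])
print(env.state())
E
```

```text
pics
scene [987.5 190.9 766.7]
scene punch [([395.4, 191.5], 0.74), ([330.6, 245.8], 0.47), ([361.4, 243.0], 0.16)]
scene punch_ball [([350.4, 174.7], 0.74), ([341.8, 258.8], 0.7)]
scene rack [([356.3, 246.1], 0.9)]
scene flat_punch [([360.9, 243.7], 0.55)]
scene scraper [([391.5, 244.7], 0.53)]
scene cabinet [([169.2, 237.0], 0.95), ([338.0, 262.0], 0.58)]
scene drawer_floor [([200.8, 175.9], 0.61), ([340.0, 262.7], 0.44)]
scene drawer_front [([202.7, 163.0], 0.86), ([356.4, 246.4], 0.56), ([337.2, 262.3], 0.52), ([325.7, 248.5], 0.33)]
scene block [([171.1, 199.5], 0.85), ([173.3, 147.6], 0.68), ([204.4, 151.5], 0.45)]
scene hook_post [([204.3, 240.7], 0.72)]
scene gas_can [([225.7, 304.7], 0.76)]
scene dish [([264.0, 221.2], 0.71), ([359.4, 248.6], 0.18)]
top [ 474.8   55.7 1291. ]
top punch [([162.1, 295.3], 0.88), ([186.1, 221.8], 0.55)]
top punch_ball [([200.5, 171.4], 0.83), ([206.2, 302.5], 0.73), ([188.1, 222.1], 0.65)]
top rack [([185.2, 222.3], 0.89)]
top flat_punch [([197.1, 171.5], 0.69)]
top scraper []
top cabinet [([355.4, 179.1], 0.86)]
top drawer_floor [([356.5, 246.9], 0.66)]
top drawer_front [([356.3, 252.3], 0.8)]
top block [([370.6, 213.7], 0.81), ([314.7, 159.7], 0.63), ([409.9, 287.9], 0.61), ([375.6, 285.8], 0.55)]
top hook_post [([316.6, 159.1], 0.56)]
top gas_can [([286.8, 136.1], 0.85)]
top dish [([275.1, 218.8], 0.65)]
{'time_s': 1.3, 'qpos': array([72.1, 18.3, 89.6,  0. , 72. , -1.1]), 'qvel': array([-0. , -0. ,  0. ,  0.1,  0. ,  0. ]), 'effort': array([  0. , -41.2, -23.2,   0.1,   0. ,   0. ]), 'ee_pos': array([166. , 550.5, 404.8]), 'ee_rot': array([180. ,  -0. , 163.2]), 'force': array([-0.6, -0. ,  0.7]), 'torque': array([ 0.,  0., -0.]), 'gripper_width': 90.78908591495835}
```

View pics/scene0.png

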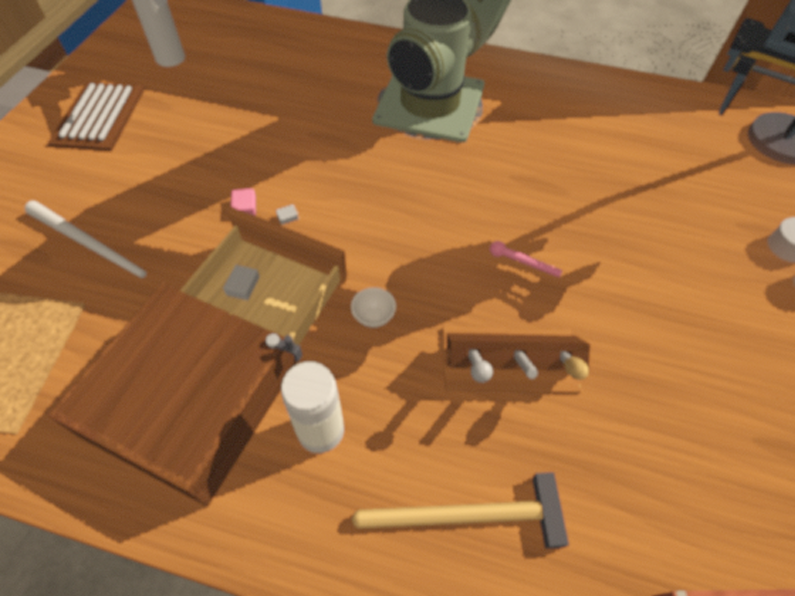

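View pics/top0.png

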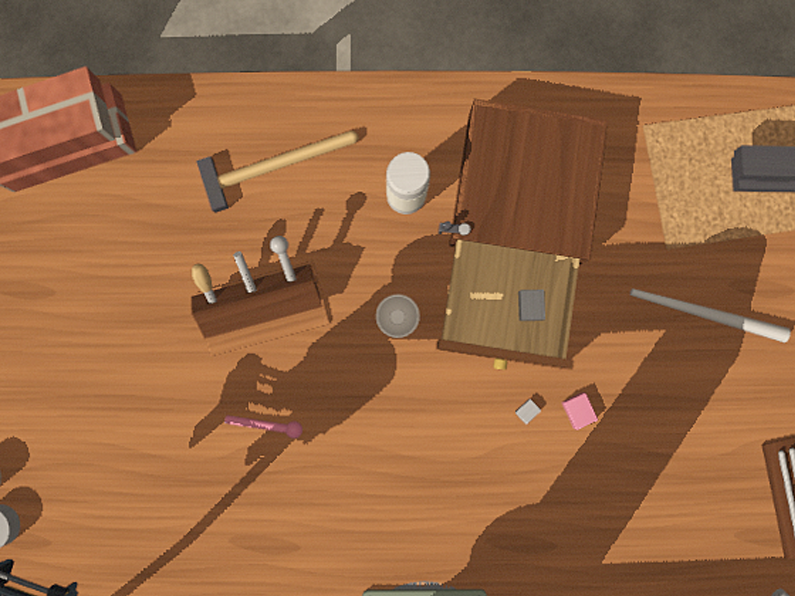

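Scene view: the grey punch's ball is at about (339,260) in native pixels, the flat punch at (370,256) and the scraper at (405,258). The top view has the ball at about (197,172), and the block in the drawer at (375,215).

Could be mistaken for the punch:
- Pink look-alike, top (206,302): wrong because it is pink.
- Flat punch, top (170,190): has no ball.
- Scraper, top (143,195): has a wooden grip.

Could be mistaken for the block:
- Small grey cube, top (372,290): smaller than the block.
- Pink cube, top (409,290): wrong because it is pink.

I choose the ball at top (197,172) and the block at top (375,215).

```bash
python3 - <<'E'
from h import *
np.set_printoptions(precision=1,suppress=True)
S=env.grab_frame("scene");T=env.grab_frame("top")
save(T,"crop1.png",(120,140,440,270),2.5)
def m(c,t,near):
    L=[r["uv"] for r in env.pinpoint(c,t)]
    L=[u for u in L if np.hypot(*(np.array(u)-near))<14]
    return L[0] if L else near
for t,s,p in [("punch_ball",(339,260),(197,172)),("hook_post",(193,241),(327,161)),("drawer_front",(202.7,163),(356.3,252)),("dish",(264,221),(280,222)),("gas_can",(225,305),(287,136))]:
    a=m("scene",t,s);b=m("top",t,p);print(t,a,b,*tri([ray(S,a),ray(T,b)]))
# cabinet top corners z=90, drawer front top corners z=86 (from top view)
for n,uv,z in [("cabFL",(457/1.42,240/1.42),90),("cabFR",(583/1.42,258/1.42),90),("cabBL",(474/1.42,100/1.42),90),("cabBR",(606/1.42,122/1.42),90),("drL",(438/1.42,346/1.42),86),("drR",(570/1.42,365/1.42),86),("block",(532/1.42,305/1.42),40),("rackR",(314/1.42,266/1.42),68),("rackL",(191/1.42,303/1.42),68)]:
    print(n,atz(T,uv,z))
E
```

```text
punch_ball [339.9, 261.1] [199.3, 171.4] [660.  224.5 114.9] [4.447289587932811, 4.447289587932798]
hook_post [204.8, 241.8] [316.1, 160.6] [685.9 -35.6  97.5] [1.8628501947400196, 1.8628501947399423]
drawer_front [199.4, 162.5] [356.9, 251.6] [ 485.1 -129.9   76.3] [1.5034964871840275, 1.5034964871840393]
dish [262.9, 223.9] [277.1, 220.3] [560.6  47.6   3.6] [1.884370700206214, 1.8843707002062369]
gas_can [224.1, 302.7] [286.1, 136.0] [763.   26.5   6.9] [0.6159414488565793, 0.6159414488566035]
cabFL [668.9 -50.6  90. ]
cabFR [ 640.2 -250.    90. ]
cabBL [897.2 -81.   90. ]
cabBR [ 862.1 -294.7   90. ]
drL [502.5 -19.5  86. ]
drR [ 471.8 -226.5   86. ]
block [ 569.7 -176.5   40. ]
rackR [631.1 176.5  68. ]
rackL [572.3 374.   68. ]
```

View pics/crop1.png

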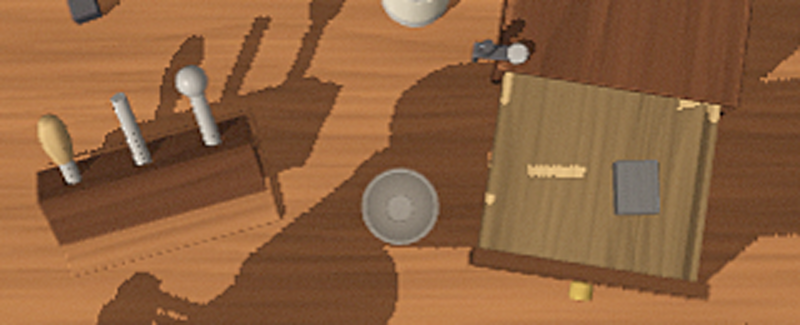

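The ball-headed punch is confirmed in crop1: ball at top (197,173), in the rack hole on its -y side, with the flat punch and scraper to its left. The block lies alone in the drawer on the -y side, so the free space is on the +y side. Next I turn the tool and go above the rack.

```bash
python3 -m handwheel '[{"gripper":55,"travel":[0,0,0],"twist":-0.117},{"gripper":55,"travel":[0,0,0],"twist":-0.117},{"gripper":55,"travel":[0,0,0],"twist":-0.117},{"gripper":55,"travel":[0,0,0],"twist":-0.117},{"gripper":55,"travel":[0,0,0],"twist":-0.115}]' 25
python3 -m handwheel '[{"gripper":55,"travel":[-0.0233,-0.0302,0],"twist":0},{"gripper":55,"travel":[-0.0233,-0.0302,0],"twist":0},{"gripper":55,"travel":[-0.0233,-0.0302,0],"twist":0},{"gripper":55,"travel":[-0.0233,-0.0302,0],"twist":0},{"gripper":55,"travel":[-0.0233,-0.0302,0],"twist":0}]'
python3 -m handwheel '[{"gripper":55,"travel":[-0.0233,-0.0302,0],"twist":0},{"gripper":55,"travel":[-0.0233,-0.0302,0],"twist":0},{"gripper":55,"travel":[-0.0233,-0.0302,0],"twist":0},{"gripper":55,"travel":[-0.0233,-0.0302,0],"twist":0},{"gripper":55,"travel":[-0.0233,-0.0302,0],"twist":0}]'
python3 -m handwheel '[{"gripper":55,"travel":[-0.0233,-0.0302,0],"twist":0},{"gripper":55,"travel":[-0.0233,-0.0302,0],"twist":0},{"gripper":55,"travel":[-0.0233,-0.0302,0],"twist":0},{"gripper":55,"travel":[-0.0233,-0.0302,0],"twist":0},{"gripper":55,"travel":[0,0,0],"twist":0}]'
python3 - <<'E'
from h import *
np.set_printoptions(precision=1,suppress=True)
s=env.state();print(s["time_s"],s["ee_pos"],s["ee_rot"],s["qpos"])
f=env.grab_frame("wrist");print(np.array(f["extrinsics"]))
for t in ["punch","punch_ball","rack","flat_punch","scraper"]: print(t,[(np.round(r["uv"],1),round(r["confidence"],2)) for r in env.pinpoint("wrist",t)[:4]])
print("pred ball",proj(f,[658,224,118.6]))
save(f,"w1.png",s=1.42)
E
```

```text
time_s: 2.32
ee_pos: [166.0, 550.5, 404.8]
ee_rot: [180.0, 0.0, -163.0]
force: [-0.7, -0.3, -0.7]
gripper_width: 60.9
time_s: 2.73
ee_pos: [321.9, 438.0, 404.9]
ee_rot: [180.0, 0.0, -163.3]
force: [0.2, 0.2, -0.2]
gripper_width: 49.9
time_s: 3.15
ee_pos: [476.9, 326.4, 404.9]
ee_rot: [180.0, 0.0, -163.4]
force: [0.7, 0.9, 0.5]
gripper_width: 50.5
time_s: 3.57
ee_pos: [604.1, 234.7, 404.0]
ee_rot: [-179.8, 0.1, -163.7]
force: [-0.2, -0.3, -0.0]
gripper_width: 50.2
3.5667 [604.1 234.7 404. ] [-179.8    0.1 -163.7] [ 20.3  25.   79.4  -0.2  75.5 -86. ]
[[ -0.3   0.9   0.2 539.1]
 [  1.    0.3   0.1 215.5]
 [ -0.    0.2  -1.  384.3]
 [  0.    0.    0.    1. ]]
punch [(array([434.7,   1.5]), 0.63)]
punch_ball [(array([252.4, 267.2]), 0.85)]
rack [(array([326.7, 150.1]), 0.7)]
flat_punch []
scraper []
pred ball [251.1 266.8]
```

View pics/w1.png

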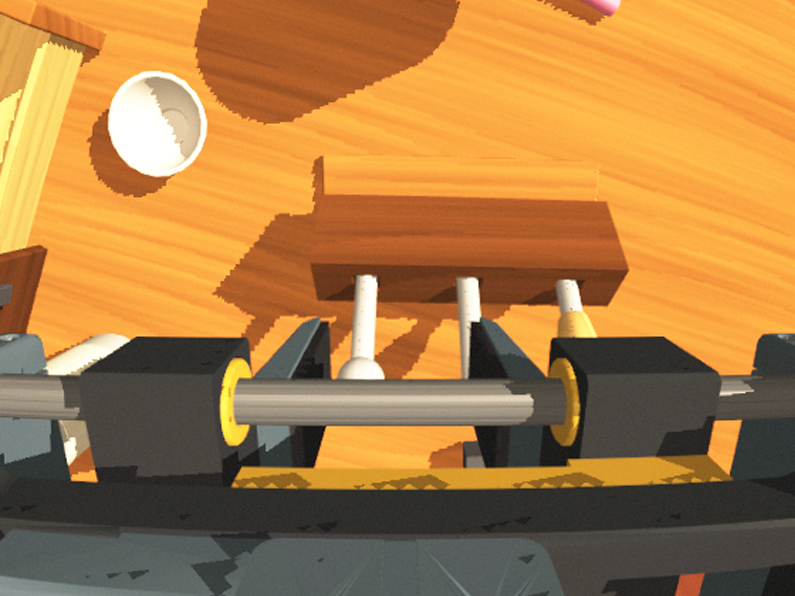

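The wrist view shows the punch's stem entering its hole at native (258,195), with the ball at about (254,263) partly behind the rail. The neighbouring tools stand at columns 329 and 399. The predicted ball agrees with the detection to within about 3 px.

```bash
python3 - <<'E'
from h import *
np.set_printoptions(precision=1,suppress=True)
f=env.grab_frame("wrist")
a=[atz(f,np.array(u)/1.42,68) for u in [(367,277),(467,280),(566,282)]]
print(*a); d=a[2]-a[0]; print("yaw",np.degrees(np.arctan2(-d[0],d[1])),np.linalg.norm(d))
e=[atz(f,np.array(u)/1.42,80.9) for u in [(311,264),(628,268)]];d=e[1]-e[0];print("edge yaw",np.degrees(np.arctan2(-d[0],d[1])),np.linalg.norm(d))
print("ball",atz(f,(252.4,267.2),118.6),atz(f,(254.2,266),118.6), "mid stem",atz(f,np.array((364.5,325))/1.42,92))
s=env.state();print(s["ee_pos"],s["ee_rot"])
E
```

```text
[603.5 219.5  68. ] [586.6 282.3  68. ] [568.9 345.5  68. ]
yaw 15.33786657733545 130.66664858261262
edge yaw 16.11955314436168 199.57723041657303
ball [651.8 231.3 118.6] [650.3 232.4 118.6] mid stem [627.6 226.3  92. ]
[598.5 239.8 405.1] [ 180.     0.  -163.3]
```

```bash
python3 - <<'E'
from h import *
np.set_printoptions(precision=1,suppress=True)
f=env.grab_frame("wrist"); r=env.pinpoint("wrist","punch_ball")[0]
b=atz(f,r["uv"],118.6);print(r["uv"],"ball",b)
m=env.trace("wrist","punch")[0]["pixels"]
for row in (200,215,230,245): 
    c=np.where(m[row])[0]; z={200:70,215:80,230:92,245:103}[row]
    if len(c):
        print(row,c.min(),c.max(),atz(f,((c.min()+c.max()+1)/2,row),z))
save(f,"w2.png",(180,100,470,290),2.5)
s=env.state();print(s["ee_pos"],s["ee_rot"])
E
```

```text
[244.3, 270.6] ball [656.8 225.7 118.6]
200 244 257 [609.6 214.2  70. ]
215 242 256 [620.9 216.8  80. ]
230 241 255 [630.8 219.8  92. ]
245 239 254 [640.5 222.1 103. ]
[598.8 239.5 405.1] [ 180.     0.  -163.3]
```

```bash
python3 -m handwheel '[{"gripper":55,"travel":[-0.0119,-0.0142,0],"twist":0.017},{"gripper":55,"travel":[-0.0119,-0.0142,0],"twist":0},{"gripper":55,"travel":[0,0,0.03],"twist":0},{"gripper":55,"travel":[0,0,0.03],"twist":0},{"gripper":55,"travel":[0,0,0],"twist":0}]'
python3 - <<'E'
from h import *
np.set_printoptions(precision=1,suppress=True)
f=env.grab_frame("wrist");s=env.state();print(s["ee_pos"],s["ee_rot"],s["force"])
m=env.trace("wrist","punch")[0]["pixels"]
ys=np.where(m.any(1))[0];print(ys.min(),ys.max())
save(f,"w3.png",s=1.42)
E
```

```text
time_s: 4.48
ee_pos: [628.7, 217.7, 338.7]
ee_rot: [-180.0, -0.7, -164.3]
force: [-0.5, -1.6, -1.4]
gripper_width: 50.2
[629.3 218.1 341.7] [-180.    -0.4 -164.3] [-0.  -0.1  0.3]
192 309
```

View pics/w3.png

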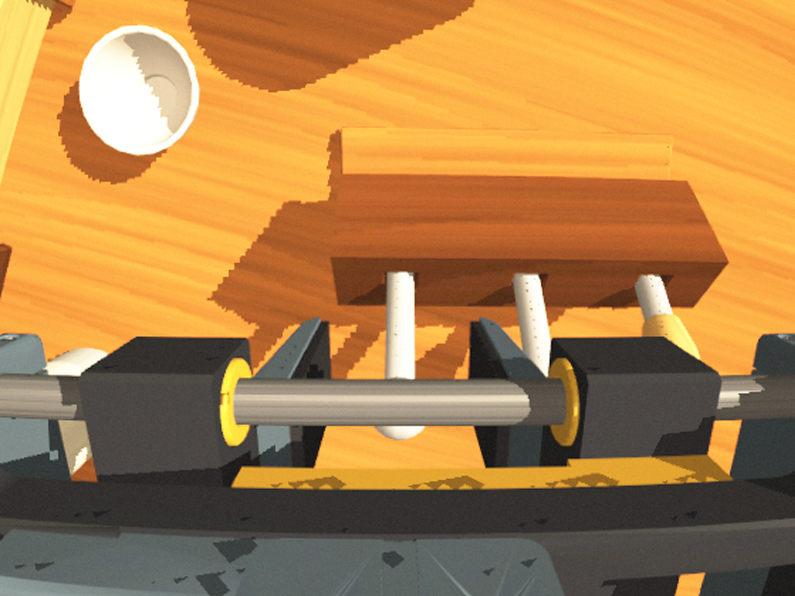

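The stem at column 281 is centred between the fingers, which stand at columns 225 and 338. I go down and grip.

```bash
python3 -m handwheel '[{"gripper":55,"travel":[0,0,0.028],"twist":0},{"gripper":55,"travel":[0,0,0.028],"twist":0},{"gripper":55,"travel":[0,0,0.013],"twist":0},{"gripper":55,"travel":[0,0,0.013],"twist":0},{"gripper":55,"travel":[0,0,0],"twist":0}]'
python3 -m handwheel '[{"gripper":0,"travel":[0,0,0],"twist":0},{"gripper":0,"travel":[0,0,0],"twist":0},{"gripper":0,"travel":[0,0,0],"twist":0},{"gripper":0,"travel":[0,0,0],"twist":0},{"gripper":0,"travel":[0,0,0],"twist":0}]' 25
python3 -m handwheel '[{"gripper":0,"travel":[0,0,0],"twist":0},{"gripper":0,"travel":[0,0,0],"twist":0},{"gripper":0,"travel":[0,0,0],"twist":0}]'
```

```text
time_s: 5.0
ee_pos: [630.1, 218.5, 262.4]
ee_rot: [180.0, -0.1, -164.3]
force: [0.3, 0.0, -0.5]
gripper_width: 50.2
time_s: 5.42
ee_pos: [630.4, 218.2, 263.8]
ee_rot: [180.0, 0.1, -164.3]
force: [0.3, -0.5, 0.5]
gripper_width: 19.8
time_s: 5.67
ee_pos: [630.4, 218.2, 263.2]
ee_rot: [180.0, 0.1, -164.4]
force: [0.2, -0.3, 1.7]
gripper_width: 12.5
```

```bash
python3 -m handwheel '[{"gripper":0,"travel":[-0.0064,0,-0.0077],"twist":0},{"gripper":0,"travel":[-0.0064,0,-0.0077],"twist":0},{"gripper":0,"travel":[-0.0064,0,-0.0077],"twist":0},{"gripper":0,"travel":[0,0,0],"twist":0}]'
python3 -m handwheel '[{"gripper":0,"travel":[-0.0064,0,-0.0077],"twist":0},{"gripper":0,"travel":[-0.0064,0,-0.0077],"twist":0},{"gripper":0,"travel":[-0.0064,0,-0.0077],"twist":0},{"gripper":0,"travel":[-0.0064,0,-0.0077],"twist":0},{"gripper":0,"travel":[0,0,0],"twist":0}]'
python3 - <<'E'
from h import *
f=env.grab_frame("scene");save(f,"s2.png",(270,150,450,290),4)
E
```

```text
time_s: 6.0
ee_pos: [649.9, 223.6, 286.9]
ee_rot: [180.0, 0.2, -164.3]
force: [-0.0, 0.3, -1.3]
gripper_width: 12.4
time_s: 6.42
ee_pos: [674.2, 230.3, 317.3]
ee_rot: [180.0, 0.1, -164.3]
force: [0.2, 0.5, -1.5]
gripper_width: 12.4
```

View pics/s2.png

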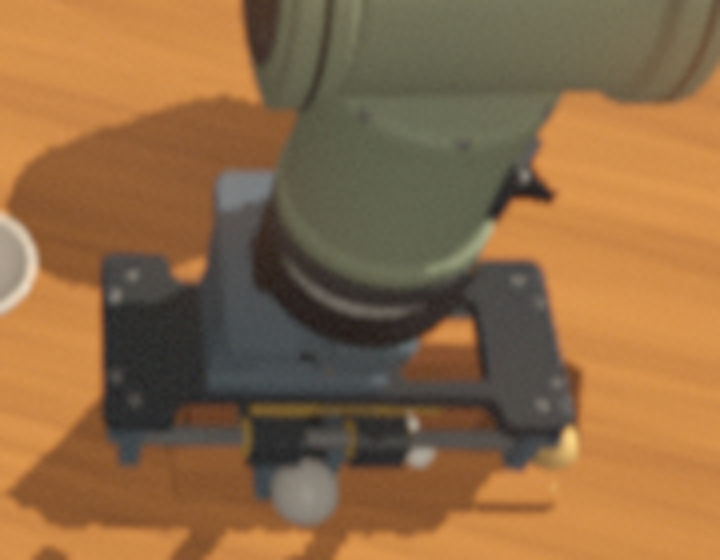

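The ball is gripped and the punch is clear of its hole, with the load reading about 1.5 N. I lift it, turn it and carry it over the drawer.

```bash
python3 -m handwheel '[{"gripper":0,"travel":[0,0,-0.02],"twist":0.0862},{"gripper":0,"travel":[0,0,-0.02],"twist":0.0862},{"gripper":0,"travel":[0,0,-0.02],"twist":0.0862},{"gripper":0,"travel":[0,0,-0.02],"twist":0.0862},{"gripper":0,"travel":[0,0,-0.02],"twist":0.0862}]'
python3 -m handwheel '[{"gripper":0,"travel":[0.0024,-0.0338,0],"twist":0},{"gripper":0,"travel":[0.0024,-0.0338,0],"twist":0},{"gripper":0,"travel":[0.0024,-0.0338,0],"twist":0},{"gripper":0,"travel":[0.0024,-0.0338,0],"twist":0},{"gripper":0,"travel":[0.0024,-0.0338,0],"twist":0}]'
python3 -m handwheel '[{"gripper":0,"travel":[0.0024,-0.0338,0],"twist":0},{"gripper":0,"travel":[0.0024,-0.0338,0],"twist":0},{"gripper":0,"travel":[0.0024,-0.0338,0],"twist":0},{"gripper":0,"travel":[0.0024,-0.0338,0],"twist":0},{"gripper":0,"travel":[0.0024,-0.0338,0],"twist":0}]'
python3 -m handwheel '[{"gripper":0,"travel":[0,0,0],"twist":0},{"gripper":0,"travel":[0,0,0],"twist":0}]'
python3 - <<'E'
from h import *
np.set_printoptions(precision=1,suppress=True)
f=env.grab_frame("wrist");s=env.state();print(s["ee_pos"],s["ee_rot"],s["force"])
for t in ["punch","punch_ball","drawer_floor","drawer_front","block","hook_post"]: print(t,[(np.round(r["uv"],1),round(r["confidence"],2)) for r in env.pinpoint("wrist",t)[:4]])
np.savez("w4.npz",**f)
save(f,"w4.png",s=1.42)
E
```

```text
time_s: 6.88
ee_pos: [672.7, 230.0, 416.1]
ee_rot: [-179.9, -0.2, 170.7]
force: [-0.4, -0.0, -2.1]
gripper_width: 12.1
time_s: 7.3
ee_pos: [633.6, 63.8, 415.3]
ee_rot: [-180.0, -0.2, 171.0]
force: [1.4, 0.4, -1.6]
gripper_width: 12.6
time_s: 7.72
ee_pos: [595.1, -101.2, 415.4]
ee_rot: [180.0, -0.1, 171.0]
force: [-0.1, -0.1, -2.2]
gripper_width: 12.5
time_s: 7.88
ee_pos: [595.5, -101.3, 415.6]
ee_rot: [180.0, -0.1, 170.8]
force: [-0.4, 0.1, -1.4]
gripper_width: 12.4
[ 595.9 -100.2  415.7] [180.   -0.1 170.9] [-0.3  0.1 -1.3]
punch [(array([281.4, 153. ]), 0.92)]
punch_ball []
drawer_floor [(array([242.7,  96.1]), 0.83)]
drawer_front [(array([230. ,  74.4]), 0.96)]
block [(array([207.6, 176.3]), 0.96), (array([181.1,  11. ]), 0.72), (array([107.7,  26.7]), 0.64)]
hook_post []
```

View pics/w4.png

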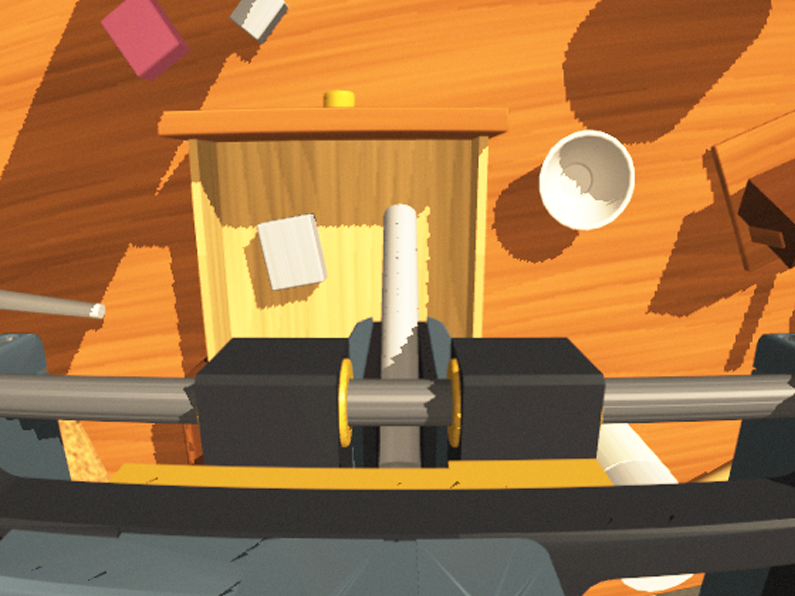

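The wrist view shows the held punch pointing along the drawer, with the block at (206,178) well to its left. The drawer front's edge is at rows 78–95. I work out the drawer geometry next.

```bash
python3 - <<'E'
from h import *
np.set_printoptions(precision=1,suppress=True)
f=dict(np.load("w4.npz"));f["k1"]=float(f["k1"])
P=lambda u,z:atz(f,np.array(u)/1.42,z)
L=P((160,113),86);Rr=P((506,109),86);d=Rr-L
yaw=np.arctan2(-d[0],d[1]);print("front out corners",L,Rr,np.linalg.norm(d),np.degrees(yaw))
fc=(L+Rr)/2;print("front mid",fc, "net",atz(f,(230,74.4),86))
ex=np.array([np.cos(yaw),np.sin(yaw),0]);ey=np.array([-ex[1],ex[0],0])
o=fc+15*ex  # drawer floor origin
lo=lambda p:np.array([(p-o)@ex,(p-o)@ey])
for n,u,z in [("block",(292,252),40),("wallR in",(477,250),55),("wallL in",(208,250),55),("dish",(587,180),32)]: print(n,lo(P(u,z)))
print("blocknet",lo(atz(f,(207.6,176.3),18)))
s=env.state();print("tcp",lo(s["ee_pos"]), s["ee_rot"])
print("foot z?",lo(P((400,207),150)))
E
```

```text
front out corners [ 468.4 -227.6   86. ] [501.4 -21.5  86. ] 208.75266952131742 -9.10482286188141
front mid [ 484.9 -124.5   86. ] net [ 482.8 -126.5   86. ]
block [ 78.2 -36.8]
wallR in [74.7 94.4]
wallL in [ 74.  -92.8]
dish [ 26.8 176.7]
blocknet [ 80.3 -39.3]
tcp [91.4 43.1] [180.   -0.  171.1]
foot z? [39. 41.]
```

```bash
python3 -m handwheel '[{"gripper":0,"travel":[0,0,0.03],"twist":0},{"gripper":0,"travel":[0,0,0.03],"twist":0},{"gripper":0,"travel":[0,0,0.03],"twist":0},{"gripper":0,"travel":[0,0,0.03],"twist":0},{"gripper":0,"travel":[0,0,0.02],"twist":0}]' 12
python3 -m handwheel '[{"gripper":0,"travel":[0,0,0.006],"twist":0},{"gripper":0,"travel":[0,0,0.006],"twist":0},{"gripper":0,"travel":[0,0,0.006],"twist":0},{"gripper":0,"travel":[0,0,0.006],"twist":0}]'
python3 -m handwheel '[{"gripper":0,"travel":[0,0,0.006],"twist":0},{"gripper":0,"travel":[0,0,0.006],"twist":0},{"gripper":0,"travel":[0,0,0],"twist":0}]'
```

```text
time_s: 8.65
ee_pos: [596.0, -98.9, 273.8]
ee_rot: [180.0, -0.2, 171.0]
force: [0.5, 0.3, -2.0]
gripper_width: 12.7
time_s: 8.98
ee_pos: [597.3, -99.8, 253.7]
ee_rot: [180.0, 0.2, 171.0]
force: [0.5, 1.0, 4.4]
gripper_width: 12.7
time_s: 9.23
ee_pos: [596.8, -99.8, 240.7]
ee_rot: [180.0, 0.0, 171.0]
force: [0.5, 0.6, 1.8]
gripper_width: 12.5
```

```bash
python3 -m handwheel '[{"gripper":0,"travel":[0,0,0.006],"twist":0},{"gripper":0,"travel":[0,0,0.006],"twist":0},{"gripper":0,"travel":[0,0,0.005],"twist":0},{"gripper":0,"travel":[0,0,0.005],"twist":0},{"gripper":0,"travel":[0,0,0],"twist":0}]'
python3 -m handwheel '[{"gripper":0,"travel":[0,0,0.005],"twist":0},{"gripper":0,"travel":[0,0,0],"twist":0}]'
python3 - <<'E'
from h import *
f=env.grab_frame("wrist");save(f,"w5.png",s=1.42);save(env.grab_frame("top"),"t5.png",(280,120,440,270),4)
E
```

```text
time_s: 9.65
ee_pos: [595.8, -99.7, 216.8]
ee_rot: [180.0, -0.2, 171.0]
force: [0.2, 1.1, 0.2]
gripper_width: 12.6
time_s: 9.82
ee_pos: [596.1, -99.8, 212.4]
ee_rot: [180.0, -0.1, 171.0]
force: [0.4, 0.3, -0.1]
gripper_width: 12.6
```

View pics/w5.png

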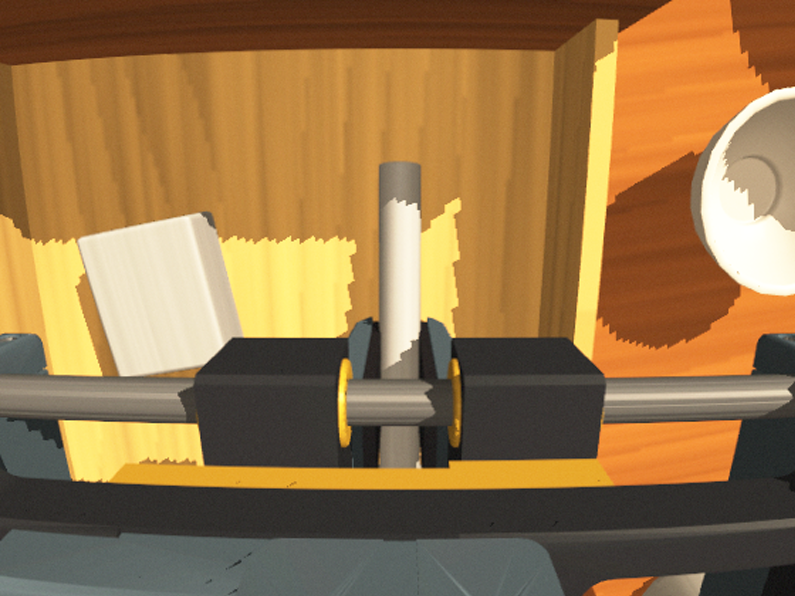

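The wrist view shows the punch between the fingers, parallel to the drawer sides, foot at about (281,113) and clear of the block at (112,208). I release it and rise.

```bash
python3 -m handwheel '[{"gripper":20,"travel":[0,0,0],"twist":0},{"gripper":30,"travel":[0,0,0],"twist":0},{"gripper":38,"travel":[0,0,0],"twist":0},{"gripper":38,"travel":[0,0,0],"twist":0},{"gripper":38,"travel":[0,0,0],"twist":0}]'
python3 -m handwheel '[{"gripper":38,"travel":[0,0,-0.02],"twist":0},{"gripper":38,"travel":[0,0,-0.03],"twist":0},{"gripper":38,"travel":[0,0,-0.03],"twist":0},{"gripper":38,"travel":[0,0,-0.03],"twist":0},{"gripper":38,"travel":[0,0,-0.03],"twist":0}]'
python3 -m handwheel '[{"gripper":0,"travel":[0.04,0,-0.01],"twist":0},{"gripper":0,"travel":[0.04,0,0],"twist":0},{"gripper":0,"travel":[0.04,0,0],"twist":0},{"gripper":0,"travel":[0,0,0],"twist":0}]'
python3 - <<'E'
from h import *
np.set_printoptions(precision=1,suppress=True)
s=env.state();print(s["time_s"],s["ee_pos"],s["ee_rot"],s["qpos"])
f=env.grab_frame("wrist")
for t in ["punch","punch_ball","hook_post","drawer_front","block"]: print(t,[(np.round(r["uv"],1),round(r["confidence"],2)) for r in env.pinpoint("wrist",t)[:4]])
np.savez("w6.npz",**f);save(f,"w6.png",s=1.42)
E
```

```text
time_s: 10.33
ee_pos: [596.6, -99.9, 213.8]
ee_rot: [180.0, 0.0, 171.0]
force: [0.7, -0.0, 0.0]
gripper_width: 34.6
time_s: 10.75
ee_pos: [596.3, -99.8, 355.2]
ee_rot: [180.0, -0.0, 171.0]
force: [0.2, -0.2, 0.2]
gripper_width: 34.8
time_s: 11.08
ee_pos: [470.6, -79.6, 362.5]
ee_rot: [180.0, -0.6, 171.0]
force: [-1.5, 0.6, 0.5]
gripper_width: 10.7
11.0833 [470.6 -79.6 362.5] [180.   -0.6 171. ] [-11.   11.6 105.5   0.   63.5 -91.9]
punch [(array([283.1, 258. ]), 0.68)]
punch_ball [(array([282.4, 259.8]), 0.74)]
hook_post []
drawer_front [(array([221.7, 224.6]), 0.87)]
block [(array([174.1, 135.8]), 0.79), (array([ 91.9, 153.7]), 0.73)]
```

View pics/w6.png

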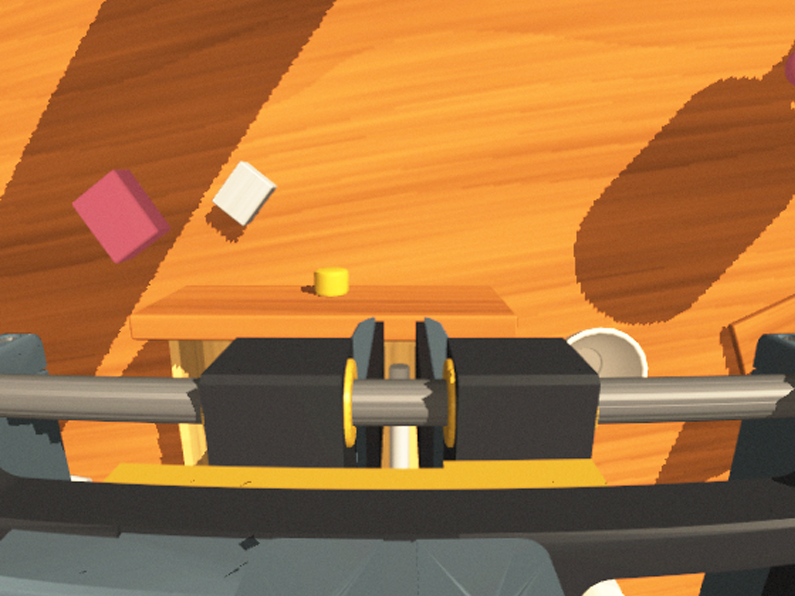

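The wrist view shows the stem lying in the drawer at (282,315) behind the front panel (rows 202–240), and the knob at (233,198). I move in front of the drawer and check from the top camera.

```bash
python3 -m handwheel '[{"gripper":0,"travel":[0.0115,-0.0212,0],"twist":0},{"gripper":0,"travel":[0.0115,-0.0212,0],"twist":0},{"gripper":0,"travel":[0,0,0.03],"twist":0},{"gripper":0,"travel":[0,0,0.03],"twist":0},{"gripper":0,"travel":[0,0,0.03],"twist":0}]' 20
python3 -m handwheel '[{"gripper":0,"travel":[0,0,0.02],"twist":0},{"gripper":0,"travel":[0,0,0],"twist":0},{"gripper":0,"travel":[0,0,0],"twist":0}]'
python3 - <<'E'
from h import *
np.set_printoptions(precision=1,suppress=True)
s=env.state();print(s["time_s"],s["ee_pos"],s["ee_rot"],s["qpos"])
f=env.grab_frame("top");save(f,"t7.png",(270,80,450,280),3)
for t in ["punch","punch_ball","hook_post","drawer_front","block"]: print(t,[(np.round(r["uv"],1),round(r["confidence"],2)) for r in env.pinpoint("top",t)[:4]])
E
```

```text
time_s: 11.8
ee_pos: [449.8, -120.0, 273.0]
ee_rot: [-180.0, 0.2, 170.9]
force: [-0.2, -0.3, 1.8]
gripper_width: 0.2
time_s: 12.05
ee_pos: [449.6, -119.5, 252.9]
ee_rot: [180.0, -0.1, 171.0]
force: [0.2, 0.1, 0.3]
gripper_width: 0.6
12.05 [ 449.6 -119.5  252.9] [180.   -0.1 171. ] [-16.3  17.8 115.8   0.   46.5 -97.3]
punch [(array([160.3, 292.3]), 0.66), (array([336.7, 228.6]), 0.57)]
punch_ball [(array([343.1, 184.4]), 0.96), (array([208.6, 302.4]), 0.72)]
hook_post [(array([315.5, 157.7]), 0.74)]
drawer_front [(array([357.7, 257.7]), 0.95)]
block [(array([369., 224.]), 0.74), (array([373.4, 289.1]), 0.56), (array([335.3, 230.2]), 0.56)]
```

View pics/t7.png

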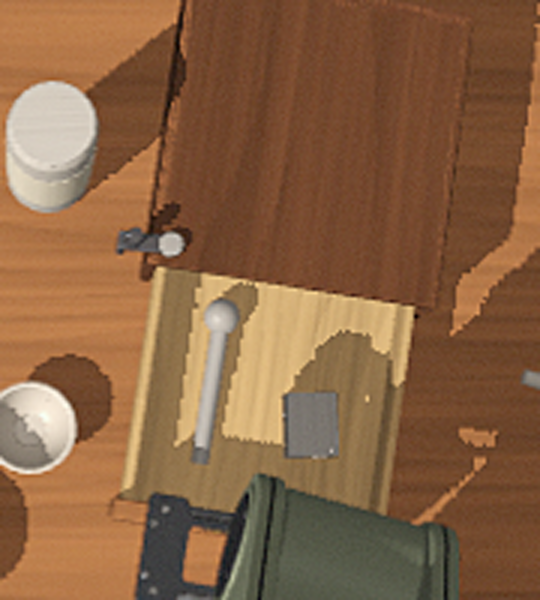

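The top view shows the punch lying flat along the drawer, ball at (343,185) and foot at (336,231), with the block beside it at (374,222). I push the drawer shut gently.

```bash
python3 -m handwheel '[{"gripper":0,"travel":[-0.006,0,0],"twist":0},{"gripper":0,"travel":[-0.006,0,0],"twist":0},{"gripper":0,"travel":[-0.006,0,0],"twist":0},{"gripper":0,"travel":[-0.006,0,0],"twist":0},{"gripper":0,"travel":[-0.007,0,0],"twist":0}]'
for i in 1; do python3 -m handwheel '[{"gripper":0,"travel":[-0.008,0,0],"twist":0},{"gripper":0,"travel":[-0.008,0,0],"twist":0},{"gripper":0,"travel":[-0.008,0,0],"twist":0},{"gripper":0,"travel":[-0.008,0,0],"twist":0},{"gripper":0,"travel":[-0.008,0,0],"twist":0}]'; done
python3 -m handwheel '[{"gripper":0,"travel":[-0.008,0,0],"twist":0},{"gripper":0,"travel":[-0.008,0,0],"twist":0},{"gripper":0,"travel":[-0.008,0,0],"twist":0},{"gripper":0,"travel":[-0.008,0,0],"twist":0},{"gripper":0,"travel":[-0.008,0,0],"twist":0}]'
python3 -m handwheel '[{"gripper":0,"travel":[-0.008,0,0],"twist":0},{"gripper":0,"travel":[-0.008,0,0],"twist":0},{"gripper":0,"travel":[-0.008,0,0],"twist":0},{"gripper":0,"travel":[-0.006,0,0],"twist":0},{"gripper":0,"travel":[-0.005,0,0],"twist":0}]'
```

```text
time_s: 12.77
ee_pos: [479.8, -124.2, 253.6]
ee_rot: [180.0, -0.0, 171.0]
force: [-1.7, -1.6, 1.5]
gripper_width: 0.5
time_s: 13.18
ee_pos: [519.7, -130.6, 253.6]
ee_rot: [180.0, -0.0, 171.0]
force: [-2.7, 1.3, 1.2]
gripper_width: 0.6
time_s: 13.6
ee_pos: [559.1, -136.8, 253.6]
ee_rot: [180.0, -0.0, 171.0]
force: [-2.8, 0.9, 1.4]
gripper_width: 0.4
time_s: 14.02
ee_pos: [593.7, -142.4, 253.6]
ee_rot: [180.0, 0.0, 171.0]
force: [-1.8, -0.1, 1.4]
gripper_width: 0.1
```

```bash
python3 -m handwheel '[{"gripper":0,"travel":[-0.005,0,0],"twist":0},{"gripper":0,"travel":[-0.005,0,0],"twist":0},{"gripper":0,"travel":[-0.005,0,0],"twist":0},{"gripper":0,"travel":[-0.004,0,0],"twist":0}]'
python3 -m handwheel '[{"gripper":0,"travel":[-0.004,0,0],"twist":0},{"gripper":0,"travel":[-0.003,0,0],"twist":0},{"gripper":0,"travel":[-0.003,0,0],"twist":0}]'
```

```text
time_s: 14.35
ee_pos: [612.1, -145.3, 253.6]
ee_rot: [180.0, 0.0, 171.0]
force: [-3.0, -0.1, -0.3]
gripper_width: 0.4
time_s: 14.6
ee_pos: [621.8, -146.8, 253.6]
ee_rot: [180.0, -0.0, 171.0]
force: [-2.3, -0.2, 0.0]
gripper_width: 0.6
```

```bash
python3 -m handwheel '[{"gripper":0,"travel":[-0.003,0,0],"twist":0},{"gripper":0,"travel":[-0.002,0,0],"twist":0}]'
python3 -m handwheel '[{"gripper":0,"travel":[-0.002,0,0],"twist":0},{"gripper":0,"travel":[-0.001,0,0],"twist":0}]'
python3 -m handwheel '[{"gripper":0,"travel":[-0.001,0,0],"twist":0},{"gripper":0,"travel":[0,0,0],"twist":0}]'
```

```text
time_s: 14.77
ee_pos: [625.5, -147.4, 253.6]
ee_rot: [180.0, -0.3, 171.0]
force: [-11.3, 0.2, 6.9]
gripper_width: 0.5
time_s: 14.93
ee_pos: [626.6, -147.6, 253.6]
ee_rot: [180.0, -0.7, 171.0]
force: [-16.3, 0.9, 10.8]
gripper_width: 0.5
time_s: 15.1
ee_pos: [627.0, -147.7, 253.7]
ee_rot: [180.0, -0.8, 171.0]
force: [-16.5, 1.7, 11.0]
gripper_width: 0.8
```

The drawer is against its stop, holding at 16 N. I back off, rise, turn for the hook and look at it.

```bash
python3 -m handwheel '[{"gripper":0,"travel":[0.015,0,0],"twist":0},{"gripper":0,"travel":[0.015,0,0],"twist":0},{"gripper":0,"travel":[0,0,-0.037],"twist":0},{"gripper":0,"travel":[0,0,-0.037],"twist":0.1},{"gripper":0,"travel":[0,0,-0.036],"twist":0.1}]'
python3 -m handwheel '[{"gripper":38,"travel":[0,0,0],"twist":0.117},{"gripper":38,"travel":[0,0,0],"twist":0.117},{"gripper":38,"travel":[0,0,0],"twist":0.117},{"gripper":38,"travel":[0,0,0],"twist":0.117},{"gripper":38,"travel":[0,0,0],"twist":0.117}]'
python3 -m handwheel '[{"gripper":38,"travel":[-0.0057,0.0328,0],"twist":0},{"gripper":38,"travel":[-0.0057,0.0328,0],"twist":0},{"gripper":38,"travel":[-0.0057,0.0328,0],"twist":0},{"gripper":38,"travel":[-0.0057,0.0328,0],"twist":0},{"gripper":38,"travel":[0,0,0],"twist":0}]'
python3 -m handwheel '[{"gripper":38,"travel":[0,0,0],"twist":0},{"gripper":38,"travel":[0,0,0],"twist":0}]'
python3 - <<'E'
from h import *
np.set_printoptions(precision=1,suppress=True)
s=env.state();print(s["time_s"],s["ee_pos"],s["ee_rot"],s["qpos"])
f=env.grab_frame("wrist");save(f,"w8.png",s=1.42);np.savez("w8.npz",**f)
for t in ["hook_post","drawer_front","gas_can"]: print(t,[(np.round(r["uv"],1),round(r["confidence"],2),atz(f,r["uv"],110)) for r in env.pinpoint("wrist",t)[:3]])
print("pred",proj(f,[686,-35.6,110]))
E
```

```text
time_s: 15.52
ee_pos: [600.9, -143.3, 365.0]
ee_rot: [180.0, 0.1, 159.2]
force: [1.7, -0.9, 0.0]
gripper_width: 0.3
time_s: 15.93
ee_pos: [601.3, -143.4, 364.1]
ee_rot: [179.9, 0.1, 125.7]
force: [-0.7, 0.2, -0.5]
gripper_width: 30.9
time_s: 16.35
ee_pos: [724.8, -81.7, 362.5]
ee_rot: [179.7, 0.1, 126.2]
force: [-0.1, -0.3, -0.8]
gripper_width: 34.6
time_s: 16.52
ee_pos: [720.2, -84.8, 363.3]
ee_rot: [-180.0, -0.0, 126.0]
force: [-0.1, 0.3, 0.3]
gripper_width: 34.5
16.5167 [720.2 -84.8 363.3] [-180.   -0.  126.] [ -7.6  33.5  70.5  -0.   76.  -43.6]
hook_post [(array([290. , 135.2]), 0.59, array([690.5, -33.9, 110. ]))]
drawer_front [(array([148. , 221.9]), 0.95, array([ 645.1, -140.1,  110. ])), (array([381.6, 122.9]), 0.65, array([734.1,   8.1, 110. ]))]
gas_can [(array([385. , 122.6]), 0.79, array([735.8,   9.6, 110. ]))]
pred [282.9 133.2]
```

View pics/w8.png

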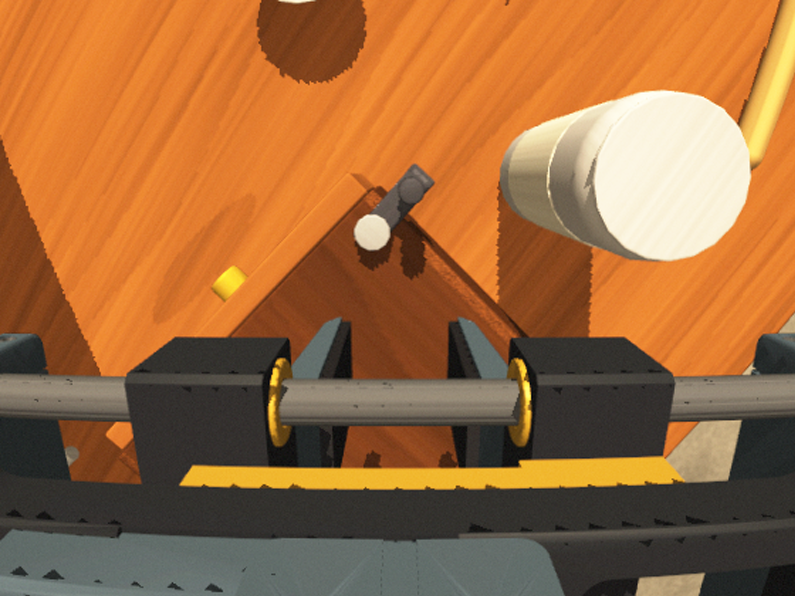

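The wrist view shows the drawer front flush against the carcass. The hook pivot is the pale disc at (262,163) and the post is the dark cylinder at (290,132), so the arm points about to cabinet +y.

```bash
python3 - <<'E'
from h import *
np.set_printoptions(precision=1,suppress=True)
f=dict(np.load("w8.npz"));f["k1"]=float(f["k1"])
P=lambda u,z:atz(f,np.array(u)/1.42,z)
post=P((412,190),122);piv=P((372,232),100);print("post",post,"piv",piv,np.linalg.norm((post-piv)[:2]))
c=np.radians(-9.1);ex=np.array([np.cos(c),np.sin(c)]);ey=np.array([-ex[1],ex[0]])
d=(post-piv)[:2];a=np.arctan2(d@ey,-d@ex);print("angle",a)
pv=post[:2]-28*(-np.cos(a)*ex+np.sin(a)*ey)
piv2=(pv+piv[:2])/2; print("pivot avg",piv2,"cab origin",piv2-15*ex-95*ey)
y=np.radians(126);tx=np.array([np.cos(y),np.sin(y)]);ty=np.array([np.sin(y),-np.cos(y)])
loc=lambda v:(round(v@tx,1),round(v@ty,1))
tcp=env.state()["ee_pos"][:2]
print("to post",loc(post[:2]-tcp))
prev=post[:2]
for t in np.arange(a-0.2,-0.15,-0.2):
    q=piv2+28*(-np.cos(t)*ex+np.sin(t)*ey);print(round(t,2),q,loc(q-prev));prev=q
E
```

```text
post [689.6 -33.  122. ] piv [686.7 -61.  100. ] 28.207521004398526
angle 1.5154363166860199
pivot avg [686.7 -60.9] cab origin [ 656.8 -152.4]
to post (np.float64(60.1), np.float64(6.6))
1.32 [684.  -33.1] (np.float64(3.2), np.float64(-4.6))
1.12 [678.5 -34.2] (np.float64(2.3), np.float64(-5.1))
0.92 [673.3 -36.3] (np.float64(1.3), np.float64(-5.4))
0.72 [668.7 -39.5] (np.float64(0.2), np.float64(-5.6))
0.52 [664.8 -43.5] (np.float64(-0.9), np.float64(-5.5))
0.32 [661.8 -48.2] (np.float64(-2.0), np.float64(-5.2))
0.12 [659.7 -53.4] (np.float64(-3.0), np.float64(-4.7))
-0.08 [658.7 -58.9] (np.float64(-3.9), np.float64(-4.0))
```

```bash
python3 -m handwheel '[{"gripper":38,"travel":[0.03,0.0033,0],"twist":0},{"gripper":38,"travel":[0.03,0.0033,0],"twist":0},{"gripper":38,"travel":[0,0,0],"twist":0},{"gripper":38,"travel":[0,0,0.022],"twist":0},{"gripper":38,"travel":[0,0,0.022],"twist":0}]'
python3 -m handwheel '[{"gripper":38,"travel":[0,0,0.011],"twist":0},{"gripper":38,"travel":[0,0,0.011],"twist":0},{"gripper":38,"travel":[0,0,0],"twist":0}]'
python3 -m handwheel '[{"gripper":0,"travel":[0,0,0],"twist":0},{"gripper":0,"travel":[0,0,0],"twist":0},{"gripper":0,"travel":[0,0,0],"twist":0},{"gripper":0,"travel":[0,0,0],"twist":0},{"gripper":0,"travel":[0,0,0],"twist":0}]' 5
```

```text
time_s: 17.13
ee_pos: [690.2, -32.5, 321.8]
ee_rot: [179.8, 0.2, 126.0]
force: [-0.3, -0.1, -0.1]
gripper_width: 34.8
time_s: 17.38
ee_pos: [689.9, -32.9, 295.4]
ee_rot: [-179.8, -0.1, 125.9]
force: [-0.3, -0.2, 0.6]
gripper_width: 34.5
time_s: 17.8
ee_pos: [690.5, -33.2, 298.8]
ee_rot: [-180.0, 0.1, 126.0]
force: [-1.4, -4.2, 3.1]
gripper_width: 11.7
```

```bash
python3 -m handwheel '[{"gripper":0,"travel":[0.0032,-0.0046,0],"twist":0},{"gripper":0,"travel":[0.0023,-0.0051,0],"twist":0},{"gripper":0,"travel":[0.0013,-0.0054,0],"twist":0}]' 8
python3 -m handwheel '[{"gripper":0,"travel":[0.0002,-0.0056,0],"twist":0},{"gripper":0,"travel":[-0.0009,-0.0055,0],"twist":0},{"gripper":0,"travel":[-0.002,-0.0052,0],"twist":0}]'
python3 -m handwheel '[{"gripper":0,"travel":[-0.003,-0.0047,0],"twist":0},{"gripper":0,"travel":[-0.0039,-0.004,0],"twist":0},{"gripper":0,"travel":[0,0,0],"twist":0}]'
```

```text
time_s: 18.05
ee_pos: [674.4, -33.9, 298.7]
ee_rot: [179.6, -0.1, 125.9]
force: [2.0, 8.3, 4.2]
gripper_width: 11.9
time_s: 18.3
ee_pos: [662.1, -45.6, 298.5]
ee_rot: [179.8, -0.2, 126.0]
force: [2.5, 3.8, 3.0]
gripper_width: 11.5
time_s: 18.55
ee_pos: [659.1, -58.0, 298.3]
ee_rot: [179.9, -0.1, 125.9]
force: [0.2, 3.7, 4.5]
gripper_width: 11.7
```

```bash
python3 -m handwheel '[{"gripper":0,"travel":[-0.0021,-0.0021,0],"twist":0},{"gripper":0,"travel":[0,0,0],"twist":0}]'
python3 -m handwheel '[{"gripper":0,"travel":[-0.0014,-0.0014,0],"twist":0},{"gripper":0,"travel":[0,0,0],"twist":0}]'
```

```text
time_s: 18.72
ee_pos: [659.1, -59.3, 298.2]
ee_rot: [179.8, -0.3, 125.9]
force: [0.3, 10.3, 4.8]
gripper_width: 11.1
time_s: 18.88
ee_pos: [659.2, -60.2, 298.1]
ee_rot: [179.6, -0.3, 125.9]
force: [2.0, 12.9, 4.5]
gripper_width: 11.5
```

The hook meets its stop at 13 N. I release it, rise, back away and check.

```bash
python3 -m handwheel '[{"gripper":30,"travel":[0,0,0],"twist":0},{"gripper":38,"travel":[0,0,0],"twist":0},{"gripper":38,"travel":[0,0,0],"twist":0},{"gripper":38,"travel":[0,0,0],"twist":0},{"gripper":38,"travel":[0,0,-0.02],"twist":0}]'
python3 -m handwheel '[{"gripper":38,"travel":[0,0,-0.03],"twist":0},{"gripper":38,"travel":[0,0,-0.03],"twist":0},{"gripper":38,"travel":[0,0,-0.03],"twist":0},{"gripper":38,"travel":[0.0176,-0.0242,0],"twist":0},{"gripper":38,"travel":[0.0176,-0.0242,0],"twist":0}]'
python3 -m handwheel '[{"gripper":38,"travel":[0.0176,-0.0242,0],"twist":0},{"gripper":38,"travel":[0.0176,-0.0242,0],"twist":0},{"gripper":38,"travel":[0.0176,-0.0242,0],"twist":0},{"gripper":38,"travel":[0.0176,-0.0242,0],"twist":0},{"gripper":38,"travel":[0.0176,-0.0242,0],"twist":0}]'
python3 -m handwheel '[{"gripper":38,"travel":[0.0176,-0.0242,0],"twist":0},{"gripper":38,"travel":[0.0176,-0.0242,0],"twist":0},{"gripper":38,"travel":[0,0,0],"twist":0}]'
python3 - <<'E'
from h import *
np.set_printoptions(precision=1,suppress=True)
s=env.state();print(s["time_s"],s["ee_pos"],s["force"])
T=env.grab_frame("top");S=env.grab_frame("scene")
a=env.pinpoint("top","hook_post");b=env.pinpoint("scene","hook_post")
print([(r["uv"],r["confidence"],atz(T,r["uv"],110)) for r in a[:2]],[(r["uv"],r["confidence"],atz(S,r["uv"],110)) for r in b[:2]])
t=cv2.resize(T["frame"][80:270,100:440,::-1],None,fx=2.3,fy=2.3)[:300];u=cv2.resize(T["frame"][120:220,290:400,::-1],(400,300));v=cv2.resize(S["frame"][150:300,130:330,::-1],(400,300))
cv2.imwrite("pics/fin.png",np.vstack([t[:300,:782],np.hstack([u,v])[:,:782]]))
E
```

```text
time_s: 19.3
ee_pos: [657.6, -63.6, 313.2]
ee_rot: [-179.6, -0.3, 126.0]
force: [-1.3, -0.7, -0.4]
gripper_width: 34.4
time_s: 19.72
ee_pos: [599.3, -63.7, 409.3]
ee_rot: [179.8, 0.2, 126.0]
force: [-0.8, 0.7, 0.3]
gripper_width: 34.9
time_s: 20.13
ee_pos: [447.6, -63.3, 407.2]
ee_rot: [-179.9, -0.0, 126.0]
force: [-0.6, -1.3, 0.4]
gripper_width: 34.4
time_s: 20.38
ee_pos: [384.5, -62.8, 407.1]
ee_rot: [-179.8, -0.2, 125.9]
force: [-0.3, 0.4, -0.1]
gripper_width: 34.3
20.3833 [384.5 -62.8 407.1] [-0.3  0.4 -0.1]
[([327.8, 172.5], 0.42, array([657.9, -61.8, 110. ]))] [([362.1, 239.6], 0.63, array([599.1, 262.2, 110. ])), ([203.6, 224.4], 0.55, array([655.3, -46.6, 110. ]))]
```

View pics/fin.png

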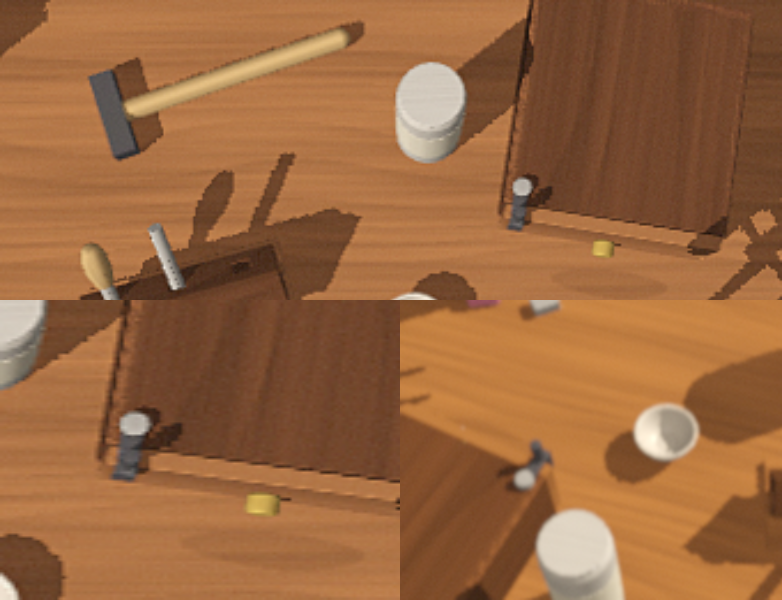

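The final view shows the drawer flush and the hook arm pointing straight out over the drawer front. The flat punch and scraper are still in the rack, and the can and dish are standing in place.

```bash
python3 -c "
from workcell import env
print(env.job_done())"
```

```text
the job is handed in; nothing more can be done
None
```

The job is done and handed in at about 20.5 s, in the order asked. I pulled the ball-headed punch from the rack and laid it flat in the drawer, beside the block. Then I pushed the drawer shut and swung the hook closed.

What the checks showed:
- **Punch and block:** the top view before closing showed the punch flat along the drawer, with the block clear beside it. After closing, neither could be seen again.
- **Drawer:** it met its stop, with the force rising from about 2 N to about 16 N horizontally. The pictures afterwards show the front flush with the cabinet.
- **Hook:** it met its stop at about 13 N, and the last picture shows its arm straight out across the drawer front.
- **Everything else:** in the last picture the flat punch and scraper are still in the rack, the can and dish are standing, and the arm is clear of everything.

**Disagreements:**
- The network's final fixes on the hook post disagreed by about 5 mm from the top camera and 10 mm from the scene camera. They lay on opposite sides of the closed position, so I trusted the stop force and the picture instead.
- The gripper read 12.5 mm on the 14 mm stem, but the grip held.

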